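# Put the green glue-gun battery on charge

### The arm

A 7-joint arm with a two-finger parallel gripper is mounted at the origin on the work surface. World frame = base frame: x ahead of the robot, y to its left, z up, the work surface at z = 0. Lengths are in m, angles in rad, forces in N, time in s.
With the tool pointing down it reaches from about 0.4 to 0.875 m from the base axis. Payload 6.5 kg.
Tool frame: the origin (TCP) lies on the centre line of the jaws, within the pads' length; the fingertips stand 8 mm ahead of it and the grasp point (between the pads) lies 11 mm behind it; z points along the fingers, y is the line along which they close (so a half turn about z gives the same grasp; the last joint's range is limited). The gripper opens to 88 mm and grips with 3 to 60 N. Pads are 18 mm wide; open, the fingers measure 123 mm over their backs; the gripper's body (75 mm by 187 mm) begins 45 mm behind the grasp point.
Start: joints at [-1.413, 0.536, -0.004, 1.538, 0.003, 1.067, -0.071], TCP at [0.144, 0.634, 0.247] pointing down, gripper open.
Joint ranges: [-2.7, 2.7], [-0.37, 2.16], [-1.27, 1.26], [0.24, 2.4], [-1.31, 4.45], [0.19, 1.91], [-2.76, 2.76]. Speed limits (rad/s): [2.39, 2.39, 3.14, 3.14, 3.14, 3.14, 3.14].

### API

Orientations are given as a rotation vector (axis times angle).
In Python, from bench import observe, get_image, get_calibration, ctrl, cut_out, pinpoint gives the robot as it stands. The module is installed in compiled form; this text tells all that it offers.
- The arm moves only by the shell command python3 -m inch 'ROWS' [FORCE]. ROWS is JSON, a list of rows, each a list of 5 numbers: the finger opening in mm, from 0 to 88.1, then the shift along the tool's x, y, z in mm, then the turn about the tool's z in rad. A call has 1 to 8 rows; each row is the pose to reach, as a shift and turn from the pose commanded when the call began, along the tool's axes at that moment; what a row does not reach only later rows make up. A row lasts 1/12 s, in which the tool goes at most 41.7 mm and 7.16 degrees, less where a joint would pass 70% of its speed; a pose out of reach is approached as far as the arm can. A call with a gripper value outside its range is refused whole. The fingers move at their own pace and stop on an object; FORCE is the grip in N (left out, the last holds). Time passes only in rows, so rows that repeat a pose let the fingers close. It gives the time, the measured TCP pose, the force, the opening and the grip force at its end, in the units of the state.
- observe(): the state, without advancing time (a new reading comes with each control period).
- get_image(name): name is "side" or "top" or "wrist"; returns (picture, depth): 480x640x3 uint8, red, green, blue; 480x640 float32, m along the optical axis (not along the pixel's ray), 0 where there is no reading.
- get_calibration(name): a dict with "fx", "fy", "cx", "cy" (pixels), "D" ([k1, k2, p1, p2, k3] as OpenCV has them; the pictures are not rectified), "R" (3x3) and "t" (3): a world point X has camera coordinates R X + t. Camera axes: x right, y down, z forward; pixel columns grow to the right and rows downward; lengths in m; the calibration is good to about 2 mm. A picture is of the moment at which its call begins: read the wrist's pose just before it. get_calibration takes no time and is no camera call; for the wrist camera it gives the pose at the moment of the call.
- ctrl.job_done(): hands the job in; it is judged then, once.
Trained networks look in the newest picture that a camera, given by its name, has taken for a name from the list of things; names that differ only in an ending like _2 or _b are one class to them, and where a whole thing is asked for, a point or a joint stands for the part that bears it (a point fixed in the world has none). Each returns a list of dicts, best first, with "score" (0 to 1); they miss things now and then, are a little off and sometimes report something else, mostly with a low value. They report only what shows in the picture. A call takes as long as a camera call. They do not tell look-alikes from the thing itself.
- cut_out(camera, name): "mask" (480x640 bool, what is visible of it).
- pinpoint(camera, name): "at" ([x, y, z] in m, in world coordinates, good to about 4 mm: a listed point, or the origin of a listed thing).
The state is a dict: "time_s": time; "q": joint angles; "qvel": joint speeds; "joint_torque": joint torques, N m; "position": TCP position; "tcp_rot": TCP orientation; "force": force on the tool from outside, world axes, zero at the start; "ft_torque": the same for the moment, N m; "width": finger opening in m; "grip_force": force on a finger pad.
Only numpy, scipy, OpenCV 4.12 (cv2) and the standard library are available. Lean on these libraries where they do the work, as an engineer would, in place of code of your own. Each camera call takes 0.05 s, during which the arm holds its last target. There are 200 camera calls.

### The job

Take the green battery pack and push it down into the green charging dock until it sits fully home on the dock's floor and the white spring catch has snapped back over it; then let go. Leave the orange battery pack where it stands.

Things in the scene. Friction and masses are not known exactly. Their poses are not given: they have to be found in the camera images.
- green_pack_grip (a point): Green glue-gun battery, 0.3 kg, upright on the table: green block 80 (x) x 44 (y) x 60 mm high, on its middle a black grip 36 (x) x 28 (y) x 48 mm high. Both ends alike: goes in either way round. This point: centre of the grip, 26 mm above the block's top, 22 mm below the grip's top, 86 mm above the underside. Grip it across y (28 mm); the catch needs the room at its x ends.
- green_dock_slot (a point): Green-lipped dock fixed to the table: upright pocket 92 (x) x 58 (y) mm inside, open at the top. This point: centre of its floor, 10 mm above the table; x runs along its length to the catch at the +x end. Flared lips, top 61 mm above the table, lead in from 10 mm outside. A seated pack has its grip centre 86 mm above this point. A like dock with orange lips stands nearby.
- green_dock_latch (a joint): White spring catch at the green dock's +x end; value: m slid outward, 0 shut, 0.026 fully open. Its nose hangs over the pocket to 29 mm from the slot centre, underside 73 mm above the table; from it a slope rises outward to 112 mm. A pack pushed straight down on the slope (10 to 20 N, more than its weight) drives it open; it snaps shut over the green block once that is home.
- orange_pack_grip (a point): Orange battery, same shape and size as the green one, upright on the table; not to be moved. This point: centre of its grip, 86 mm above its underside.
Things that resemble listed ones, but are neither listed nor needed, are in the scene too. Of the things like the part that bears green_pack_grip, leave any that is purple; of the rest the smaller one is meant.

How it is judged:
By the outcome, as a careful person would: the job done as asked, in the order asked, and still so for the second after the job is handed in, with the robot touching nothing.
It also fails if it takes over 35 s, if anything falls off the work surface, if the arm or the gripper's body presses on something with over 40 N, if the wrist force passes 120 N, or if a joint passes its speed limit or range.

## Working session

There is one attempt and no reset: what is moved stays moved. The work goes in short steps, Python scripts to look and compute and a shell command to move; the robot and the scene stay as the last step left them, time stands still between calls to the robot, and variables do not carry over. Pictures are saved under pics/ and viewed, at most 10 in all, crops included, and the job is handed in when it is done.

```bash
mkdir -p pics
cat > h.py <<'E'
import numpy as np,cv2
from bench import *
def save(n,p): cv2.imwrite(p,cv2.cvtColor(n,cv2.COLOR_RGB2BGR))
def world(cam,u,v,d,c=None):
    c=c or get_calibration(cam)
    K=np.array([[c['fx'],0,c['cx']],[0,c['fy'],c['cy']],[0,0,1]])
    p=cv2.undistortPoints(np.array([[[u,v]]],float),K,np.array(c['D'],float))[0,0]
    return np.array(c['R']).T@(np.array([p[0]*d,p[1]*d,d])-np.array(c['t']))
def pix(cam,X):
    c=get_calibration(cam)
    K=np.array([[c['fx'],0,c['cx']],[0,c['fy'],c['cy']],[0,0,1]])
    return cv2.projectPoints(np.array([X],float),cv2.Rodrigues(np.array(c['R']))[0],np.array(c['t'],float),K,np.array(c['D'],float))[0][0,0]
E
python3 - <<'E'
from h import *
im,_=get_image('top');im2,_=get_image('side')
save(im,'pics/top.png');save(im2,'pics/side.png')
for cam in('top','side'):
  for n in('green_pack_grip','orange_pack_grip','green_dock_slot','green_dock_latch'):
    for r in pinpoint(cam,n): print(cam,n,round(r['score'],2),np.round(r['at'],3),pix(cam,r['at']).round())
s=observe();print(s['time_s'],s['position'],s['tcp_rot'])
E
```

```text
top green_pack_grip 0.8 [ 0.405 -0.256  0.125] [500. 296.]
top green_pack_grip 0.68 [ 0.32  -0.13   0.086] [399. 361.]
top green_pack_grip 0.57 [ 0.449 -0.129  0.084] [397. 265.]Traceback (most recent call last):
  File "<stdin>", line 6, in <module>
ValueError: it knows: green_dock_slot, green_pack_grip, orange_pack_grip
```

View pics/top.png

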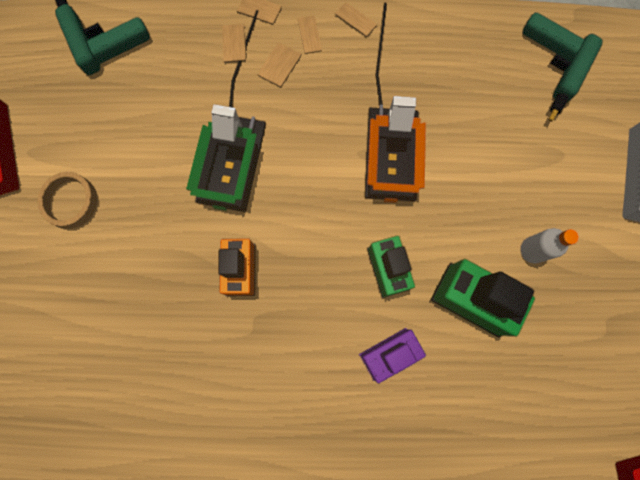

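View pics/side.png

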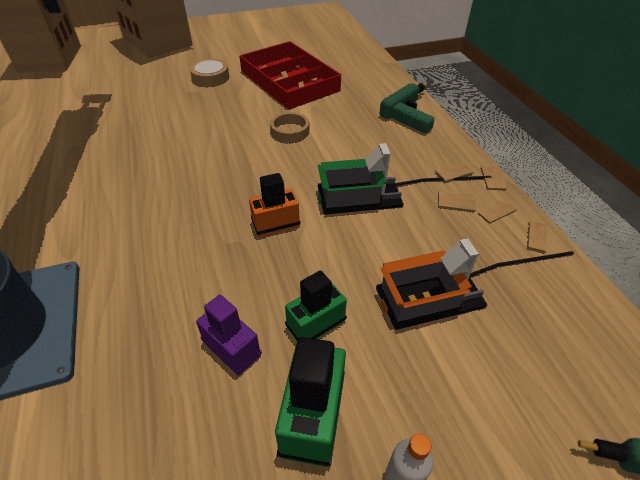

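The top view shows a small green pack at (397,262), a large green one at (500,296) and a purple one at (399,361). The orange pack is at (236,265), the green dock at (228,165) and the orange dock at (397,155). I choose the small green pack at (397,262).

Run:
```python
from h import *
im,d=get_image('top')
s=cv2.resize(im[80:310,170:450],None,fx=2.8,fy=2.6,interpolation=cv2.INTER_CUBIC);save(s[:600,:800],'pics/crop.png')
for cam in('top','side'):
  if cam=='side': get_image('side')
  for n in('green_dock_slot','green_pack_grip','orange_pack_grip'):
    for r in pinpoint(cam,n): print(cam,n,round(r['score'],2),np.round(r['at'],3),pix(cam,r['at']).round())
c=get_calibration('top')
K=np.array([[c['fx'],0,c['cx']],[0,c['fy'],c['cy']],[0,0,1]])
v,u=np.mgrid[:480,:640]
p=cv2.undistortPoints(np.stack([u,v],-1).reshape(-1,1,2).astype(float),K,np.array(c['D'],float))[:,0]
dd=d.reshape(-1,1).astype(float)
W=((np.c_[p,np.ones(len(p))]*dd-np.array(c['t']))@np.array(c['R'])).reshape(480,640,3)
np.save('W.npy',W)
I=im.astype(int);g=(I[...,1]>I[...,0]+30)&(I[...,1]>I[...,2]+20)
def rect(n,m,lo,hi):
  m=m&(W[...,2]>lo)&(W[...,2]<hi);P=W[m]
  r=cv2.minAreaRect((P[:,:2]*1000).astype(np.float32));print(n,len(P),r,'z',np.median(P[:,2]),'cam',-np.array(c['R']).T@np.array(c['t']))
def box(u0,u1,v0,v1): return (u>u0)&(u<u1)&(v>v0)&(v<v1)
rect('pack green',box(365,420,230,302)&g,.052,.068)
rect('pack all',box(365,420,230,302),.052,.068)
rect('grip',box(365,420,230,302),.1,.115)
rect('dock lips',box(180,275,110,215)&g,.052,.07)
rect('orange grip',box(210,262,230,302),.1,.115)
w=I.min(-1)>140
rect('catch',box(205,260,95,150)&w,.06,.2)
```

```text
top green_dock_slot 0.83 [0.604 0.125 0.012] [229. 172.]
top green_pack_grip 0.84 [ 0.32  -0.133  0.089] [401. 361.]
top green_pack_grip 0.65 [ 0.45  -0.127  0.087] [396. 264.]
top green_pack_grip 0.61 [ 0.403 -0.257  0.12 ] [499. 298.]
top orange_pack_grip 0.91 [0.45  0.1   0.086] [231. 262.]
side green_pack_grip 0.9 [ 0.408 -0.257  0.123] [312. 371.]
side green_pack_grip 0.81 [ 0.324 -0.128  0.085] [221. 316.]
side green_pack_grip 0.74 [ 0.452 -0.129  0.085] [314. 292.]
side green_pack_grip 0.25 [0.606 0.125 0.013] [350. 193.]
side orange_pack_grip 0.68 [0.453 0.099 0.084] [274. 189.]
pack green 717 ((452.8505554199219, -127.12893676757812), (78.2663345336914, 42.2839469909668), 16.971397399902344) z 0.0602292392364644 cam [ 0.37016101 -0.02284073  0.7161166 ]
pack all 1041 ((453.8565673828125, -127.58128356933594), (79.92667388916016, 43.736541748046875), 16.971397399902344) z 0.06043529024185015 cam [ 0.37016101 -0.02284073  0.7161166 ]
grip 551 ((453.61627197265625, -127.43238830566406), (36.150577545166016, 27.65447425842285), 16.333457946777344) z 0.10815790603396372 cam [ 0.37016101 -0.02284073  0.7161166 ]
dock lips 1557 ((605.1868286132812, 126.81261444091797), (83.48307037353516, 119.15888214111328), 80.04470825195312) z 0.058898240987522214 cam [ 0.37016101 -0.02284073  0.7161166 ]
orange grip 587 ((449.1151428222656, 99.81739044189453), (35.70720672607422, 28.3544864654541), 1.5007715225219727) z 0.10857150028645934 cam [ 0.37016101 -0.02284073  0.7161166 ]
catch 261 ((652.222412109375, 118.8045654296875), (31.77592658996582, 34.90007781982422), 79.93927764892578) z 0.11218742809260938 cam [ 0.37016101 -0.02284073  0.7161166 ]
```

View pics/crop.png

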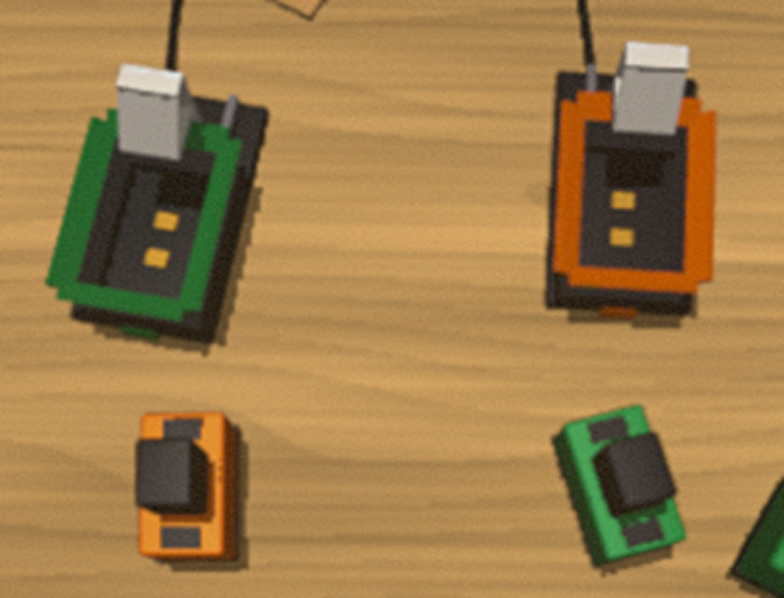

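The crop confirms the small green pack, yaw about +17°. The green dock's axis is at about −10°, with the catch at its far end. Its centre is (0.605, 0.1265).

```bash
cat >> h.py <<'E'
from scipy.spatial.transform import Rotation as Ro
def to(X,yaw):
    "shift mm in tool axes and turn to reach TCP X with tool x along yaw(deg) mod 180"
    s=observe();R=Ro.from_rotvec(s['tcp_rot']).as_matrix()
    a=R.T@[np.cos(np.radians(yaw)),np.sin(np.radians(yaw)),0]
    t=np.degrees(np.arctan2(a[1],a[0]));t=(t+90)%180-90
    print('t',round(s['time_s'],2),'pos',np.round(s['position'],4),'q7',round(s['q'][6],2),'z',R[:,2].round(3),'x',R[:,0].round(3),'\n shift',np.round(R.T@(np.array(X)-s['position'])*1000,1),'turn',round(t,1),round(np.radians(t),3))
E
python3 - <<'E'
from h import *
to([.42,.30,.247],17);to([.4535,-.1275,.22],17)
E
```

```text
t 0.65 pos [0.1443 0.6338 0.2467] q7 -0.07 z [ 0.  0. -1.] x [-0.975  0.222 -0.   ] 
 shift [-3.429e+02 -2.643e+02 -3.000e-01] turn -29.8 -0.52
t 0.65 pos [0.1443 0.6338 0.2467] q7 -0.07 z [ 0.  0. -1.] x [-0.975  0.222 -0.   ] 
 shift [-470.4 -673.7   26.7] turn -29.8 -0.52
```

```bash
python3 -m inch '[[60,-32,-24,0,0],[60,-64,-48,0,0],[60,-96,-73,0,0],[60,-128,-97,0,0],[60,-160,-122,0,0],[60,-192,-146,0,0],[60,-224,-171,0,0],[60,-256,-195,0,0]]'
python3 -m inch '[[60,-32,-24,0,-0.1],[60,-64,-48,0,-0.2],[60,-87,-66,0,-0.3],[60,-94,-105,0,-0.4],[60,-105,-143,0,-0.5],[60,-115,-181,0,-0.52],[60,-127,-219,0,-0.52],[60,-138,-257,0,-0.52]]'
python3 -c "
from h import *
to([.4535,-.1275,.22],17)"
```

```text
time_s: 1.32
position: [0.3516, 0.3851, 0.247]
tcp_rot: [0.351, 3.122, 0.001]
force: [0.9, 0.4, 0.3]
width: 0.0601
grip_force: 0.0
time_s: 1.98
position: [0.4281, 0.1038, 0.247]
tcp_rot: [-0.464, 3.106, 0.001]
force: [0.5, -0.7, 0.4]
width: 0.0598
grip_force: 0.0
t 1.98 pos [0.4281 0.1038 0.247 ] q7 1.56 z [ 0.001  0.    -1.   ] x [-0.956 -0.292 -0.001] 
 shift [  43.3 -228.6   26.9] turn -0.0 -0.0
```

```bash
python3 -m inch '[[60,7,-38,0,0],[60,14,-76,0,0],[60,22,-115,5,0],[60,29,-153,10,0],[60,36,-191,15,0],[60,43,-228,20,0],[60,43,-228,27,0],[60,43,-228,27,0]]'
python3 - <<'E'
from h import *
im,d=get_image('wrist');save(im,'pics/w1.png')
for r in pinpoint('wrist','green_pack_grip'): print(round(r['score'],2),np.round(r['at'],4))
to([.4535,-.1275,.22],17)
E
```

```text
time_s: 2.65
position: [0.4528, -0.1269, 0.2189]
tcp_rot: [0.456, -3.107, 0.0]
force: [0.3, 0.8, -0.2]
width: 0.0598
grip_force: 0.0
0.86 [ 0.4548 -0.1304  0.0852]
0.71 [ 0.3226 -0.1283  0.086 ]
t 2.75 pos [ 0.4534 -0.1241  0.2196] q7 2.14 z [-0.001  0.001 -1.   ] x [-0.956 -0.293  0.   ] 
 shift [ 0.9 -3.3 -0.4] turn 0.0 0.0
```

View pics/w1.png

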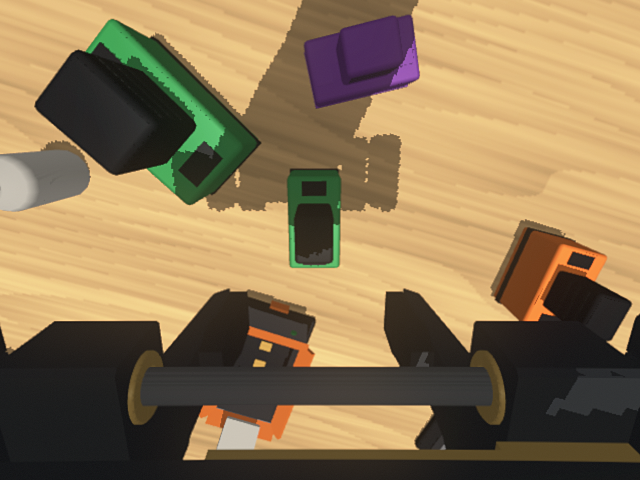

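The wrist view shows the small pack at (314,218), aligned with the jaws. The large pack is off to the upper left, clear of the finger plane. I'll refine from depth.

```bash
cat >> h.py <<'E'
def cloud(cam):
    c=get_calibration(cam);im,d=get_image(cam)
    K=np.array([[c['fx'],0,c['cx']],[0,c['fy'],c['cy']],[0,0,1]])
    v,u=np.mgrid[:480,:640]
    p=cv2.undistortPoints(np.stack([u,v],-1).reshape(-1,1,2).astype(float),K,np.array(c['D'],float))[:,0]
    W=((np.c_[p,np.ones(len(p))]*d.reshape(-1,1)-np.array(c['t']))@np.array(c['R'])).reshape(480,640,3)
    return im,d,W,u,v
def rect(n,W,m,lo,hi):
    P=W[m&(W[...,2]>lo)&(W[...,2]<hi)]
    r=cv2.minAreaRect((P[:,:2]*1000).astype(np.float32))
    print(n,len(P),np.round(r[0],1),np.round(r[1],1),round(r[2],1),'z',P[:,2].mean().round(4))
E
python3 - <<'E'
from h import *
im,d,W,u,v=cloud('wrist')
m=(abs(u-314)<35)&(v>160)&(v<275)&(d>0)
rect('grip',W,m,.1,.115);rect('block',W,m,.054,.068)
to([.4535,-.1275,.077],17)
E
```

```text
grip 1897 [ 452.5 -128.5] [35.4 27.6] 17.5 z 0.1074
block 2614 [ 452.8 -127.9] [79.7 44. ] 16.9 z 0.0598
t 2.8 pos [ 0.4537 -0.1236  0.2199] q7 2.14 z [-0.     0.001 -1.   ] x [-0.956 -0.294 -0.   ] 
 shift [  1.3  -3.8 142.9] turn 0.1 0.001
```

```bash
python3 -m inch '[[60,2,-4,30,0],[60,2,-4,65,0],[60,2,-4,95,0],[60,2,-4,105,0],[60,2,-4,105,0]]'
python3 - <<'E'
from h import *
to([.453,-.128,.077],17)
E
```

```text
time_s: 3.22
position: [0.4515, -0.1278, 0.1132]
tcp_rot: [0.466, -3.103, -0.003]
force: [0.4, -0.5, 0.7]
width: 0.06
grip_force: 0.0
t 3.22 pos [ 0.4515 -0.1278  0.1132] q7 2.23 z [-0.004  0.001 -1.   ] x [-0.956 -0.294  0.004] 
 shift [-1.5 -0.7 36.2] turn 0.1 0.002
```

```bash
python3 -m inch '[[60,-1,-1,20,0],[60,-1,-1,36,0],[60,-1,-1,36,0],[20,-1,-1,36,0],[20,-1,-1,36,0],[20,-1,-1,36,0],[20,-1,-1,36,0],[20,-1,-1,36,0]]' 55
python3 - <<'E'
from h import *
to([.453,-.128,.177],17)
E
```

```text
time_s: 3.88
position: [0.4545, -0.13, 0.0795]
tcp_rot: [-0.464, 3.106, -0.0]
force: [-1.7, 2.5, 1.7]
width: 0.0289
grip_force: 0.8
t 3.88 pos [ 0.4545 -0.13    0.0795] q7 2.26 z [ 0.001  0.    -1.   ] x [-0.956 -0.292 -0.001] 
 shift [  0.8   2.3 -97.5] turn -0.0 -0.0
```

```bash
python3 -m inch '[[20,0,0,0,0],[20,0,0,0,0],[20,0,0,-20,0],[20,0,0,-55,0],[20,0,0,-90,0],[20,0,0,-125,0],[20,0,0,-155,0],[20,0,0,-155,0]]' 55
python3 - <<'E'
from h import *
im,d=get_image('side');save(im[100:460,150:550],'pics/s2.png')
to([.605,.1265,.235],-10)
E
```

```text
time_s: 4.55
position: [0.4568, -0.131, 0.2387]
tcp_rot: [-0.461, 3.099, -0.004]
force: [0.2, -0.2, -3.4]
width: 0.0275
grip_force: 54.8
t 4.6 pos [ 0.4556 -0.1304  0.2359] q7 2.15 z [ 0.005 -0.    -1.   ] x [-0.956 -0.292 -0.005] 
 shift [-217.9  202.1    1.6] turn 27.0 0.471
```

View pics/s2.png

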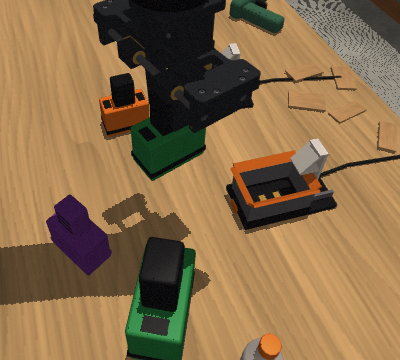

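The green pack (crop ~(165,145)) is held upright and lifted, and the neighbours are untouched. Moving over the dock.

```bash
python3 -m inch '[[20,-28,26,0,0.06],[20,-56,52,0,0.12],[20,-84,78,0,0.18],[20,-112,104,0,0.25],[20,-140,130,0,0.31],[20,-168,156,0,0.37],[20,-196,182,0,0.43],[20,-218,202,0,0.47]]'
python3 -m inch '[[20,0,0,0,0],[20,0,0,0,0],[20,0,0,0,0]]'
python3 - <<'E'
from h import *
to([.605,.1265,.235],-10)
im,d,W,u,v=cloud('wrist');save(im,'pics/w2.png')
I=im.astype(int);g=(I[...,1]>I[...,0]+25)&(I[...,1]>I[...,2]+15)&(d>0)
R=Ro.from_rotvec(observe()['tcp_rot']).as_matrix();p=observe()['position']
q=(W[g&(W[...,2]>.125)&(W[...,2]<.2)]-p)@R*1000
if len(q): print('held green in tool',len(q),np.percentile(q,[1,50,99],0).round(1))
rect('lips',W,g&(abs(W[...,0]-.605)<.09)&(abs(W[...,1]-.1265)<.07),.05,.068)
im,d=get_image('top');save(im[60:300,120:440],'pics/t3.png')
E
```

```text
time_s: 5.27
position: [0.603, 0.1302, 0.2306]
tcp_rot: [-0.273, -3.126, 0.001]
force: [-0.2, -0.3, -3.7]
width: 0.0273
grip_force: 54.8
time_s: 5.52
position: [0.6021, 0.1256, 0.2313]
tcp_rot: [-0.272, -3.126, 0.004]
force: [0.5, -0.5, -3.1]
width: 0.0274
grip_force: 54.8
t 5.52 pos [0.6021 0.1256 0.2313] q7 1.26 z [-0.004 -0.002 -1.   ] x [-0.985  0.173  0.004] 
 shift [-2.7  1.4 -3.7] turn 0.0 0.001
held green in tool 964 [[ 40.5 -18.6  32.3]
 [ 41.3   2.1  45.3]
 [ 41.7  22.9  64. ]]
lips 2385 [571.6 132.9] [84.  51.6] 78.7 z 0.0581
```

View pics/w2.png

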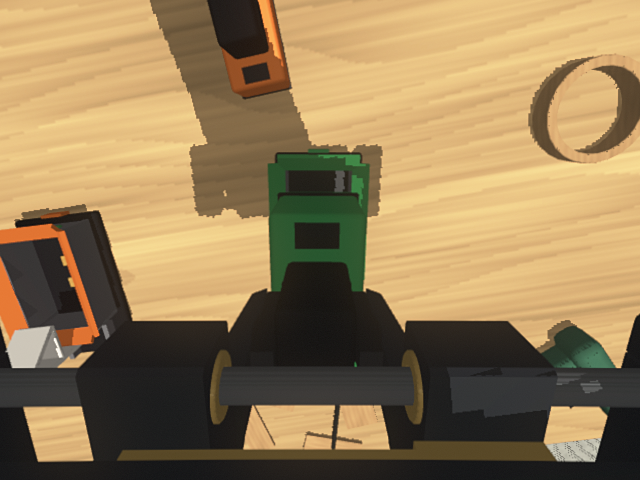

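The pack is held at (318,230), about 1 mm off centre in tool x. The dock lip below fits my dock estimate, so I'll shift −4 mm in tool x and descend.

```bash
python3 -m inch '[[20,-4,-0.5,10,0],[20,-4,-0.5,22,0],[20,-4,-0.5,30,0],[20,-4,-0.5,30,0],[20,-4,-0.5,30,0]]' 60
python3 - <<'E'
from h import *
to([.605,.1265,.088],-10)
im,d,W,u,v=cloud('wrist')
I=im.astype(int);g=(I[...,1]>I[...,0]+25)&(I[...,1]>I[...,2]+15)&(d>0)
s=observe();R=Ro.from_rotvec(s['tcp_rot']).as_matrix();p=s['position']
q=(W[g&(W[...,2]>.1)&(W[...,2]<.17)]-p)@R*1000
print('held green in tool',len(q),np.percentile(q,[1,50,99],0).round(1))
rect('lips',W,g&(abs(W[...,0]-.605)<.09)&(abs(W[...,1]-.1265)<.07),.05,.068)
E
```

```text
time_s: 6.03
position: [0.6067, 0.1253, 0.2026]
tcp_rot: [-0.273, -3.128, 0.001]
force: [0.9, 0.2, -3.0]
width: 0.0273
grip_force: 59.8
t 6.03 pos [0.6067 0.1253 0.2026] q7 1.28 z [-0.002 -0.001 -1.   ] x [-0.985  0.173  0.002] 
 shift [  1.7   1.  114.6] turn 0.0 0.001
held green in tool 905 [[ 40.7 -19.4  33.8]
 [ 41.6   1.2  46.7]
 [ 41.9  22.6  63.7]]
lips 3757 [601.5 127.4] [ 84.1 111.3] 80.0 z 0.0584
```

View pics/t3.png

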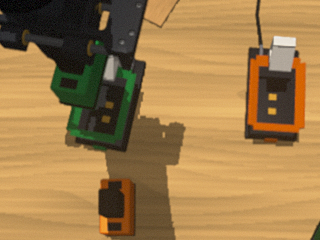

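The top view shows the held pack above the green dock, with parallax. The numbers agree within 1 mm. Lowering in steps.

```bash
python3 -m inch '[[20,0,0,10,0],[20,0,0,18,0],[20,0,0,26,0],[20,0,0,34,0],[20,0,0,40,0],[20,0,0,46,0],[20,0,0,50,0],[20,0,0,50,0]]'
python3 -c "
from h import *
to([.605,.1265,.088],-10)"
```

```text
time_s: 6.75
position: [0.6045, 0.1275, 0.1524]
tcp_rot: [-0.27, -3.123, -0.002]
force: [-7.6, 3.8, 0.1]
width: 0.0272
grip_force: 59.9
t 6.75 pos [0.6045 0.1275 0.1524] q7 1.29 z [-0.007  0.002 -1.   ] x [-0.985  0.172  0.007] 
 shift [-1.1 -1.  64.4] turn 0.1 0.002
```

Catch is engaging (lateral −8 N, as expected). Continuing.

```bash
python3 -m inch '[[20,0,0,6,0],[20,0,0,12,0],[20,0,0,18,0],[20,0,0,24,0],[20,0,0,30,0],[20,0,0,36,0],[20,0,0,40,0],[20,0,0,40,0]]'
python3 -c "
from h import *
to([.605,.1265,.088],-10)
s=observe();print(s['ft_torque'])"
```

```text
time_s: 7.42
position: [0.6037, 0.1265, 0.1114]
tcp_rot: [-0.27, -3.122, 0.001]
force: [-6.8, 1.6, -1.9]
width: 0.0277
grip_force: 59.9
t 7.42 pos [0.6037 0.1265 0.1114] q7 1.31 z [-0.008  0.    -1.   ] x [-0.985  0.172  0.008] 
 shift [-1.5  0.3 23.4] turn 0.1 0.002
[ 0.36804501  1.75661915 -0.06250184]
```

```bash
python3 -m inch '[[20,0,0,6,0],[20,0,0,12,0],[20,0,0,17,0],[20,0,0,20,0],[20,0,0,23,0],[20,0,0,25,0],[20,0,0,25,0]]'
python3 - <<'E'
from h import *
im,d,W,u,v=cloud('side');save(cv2.resize(im[110:240,240:440],None,fx=4,fy=4),'pics/s4.png')
s=observe();R=Ro.from_rotvec(s['tcp_rot']).as_matrix();print(s['position'],s['force'],R[:,2])
E
```

```text
time_s: 8.0
position: [0.6073, 0.1258, 0.0898]
tcp_rot: [-0.273, -3.129, -0.001]
force: [-7.3, 0.8, 10.3]
width: 0.0277
grip_force: 59.9
[0.6072836  0.12585321 0.08979263] [-5.9349015   0.38477765  9.76521542] [-7.90988526e-04  6.71039766e-04 -9.99999462e-01]
```

View pics/s4.png

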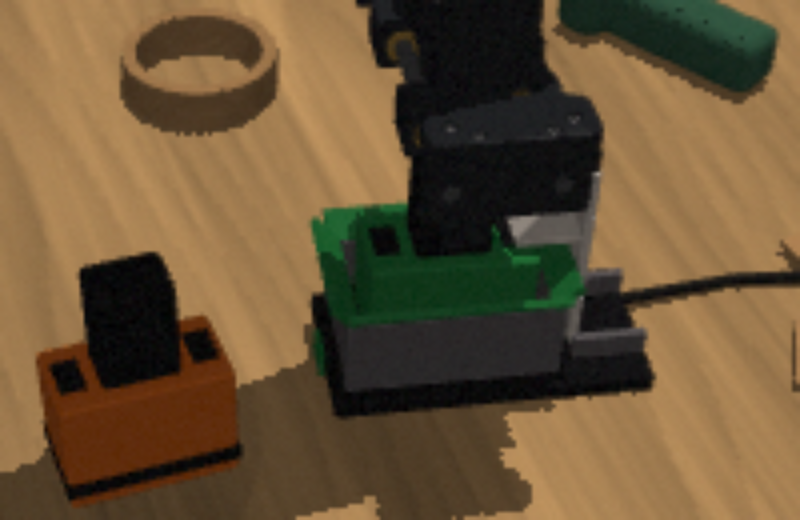

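The block is nearly in and the catch is at crop (545,228). The lateral force suggests it is still riding the end face, so I'll press a little more.

```bash
python3 -m inch '[[20,0,0,2,0],[20,0,0,4,0],[20,0,0,6,0],[20,0,0,6,0],[20,0,0,6,0]]'
python3 - <<'E'
from h import *
s=observe();R=Ro.from_rotvec(s['tcp_rot']).as_matrix();print(s['position'],s['force'],s['ft_torque'],R[:,2])
im,d,W,u,v=cloud('top')
w=(im.astype(int).min(-1)>120)&(u>195)&(u<275)&(v>90)&(v<160)
rect('catch',W,w,.09,.2)
E
```

```text
time_s: 8.47
position: [0.6073, 0.1266, 0.0892]
tcp_rot: [-0.271, -3.128, -0.004]
force: [-24.8, -0.7, 58.4]
width: 0.0276
grip_force: 60.0
[0.60733039 0.12659258 0.08921362] [-24.84208113  -0.67451663  58.42188069] [-0.67573235  5.24411194  0.14868683] [-0.00124719  0.00297397 -0.9999948 ]
catch 9 [624.9  63.6] [110.1  30.6] 28.0 z 0.1459
```

```bash
python3 -m inch '[[20,0,0,-3,0],[20,0,0,-5,0],[20,0,0,-5,0]]'
python3 - <<'E'
from h import *
s=observe();print(s['position'],s['force'])
for cam in('side','wrist'):
  im,d,W,u,v=cloud(cam);I=im.astype(int)
  a=np.radians(-10);L=W[...,:2]-[.605,.1265];X=L@[np.cos(a),np.sin(a)];Y=L@[-np.sin(a),np.cos(a)]
  g=(I[...,1]>I[...,0]+20)&(I[...,1]>I[...,2]+15)&(d>0)&(abs(Y)<.016)&(W[...,2]>.05)&(W[...,2]<.1)
  for lo,hi in((-.042,-.032),(-.032,-.02),(-.02,-.01),(.01,.02),(.02,.03),(.03,.042)):
    z=W[...,2][g&(X>lo)&(X<hi)]
    if len(z)>3: print(cam,lo,len(z),np.percentile(z,[10,50,90]).round(4))
  w=(I.min(-1)>110)&(I.max(-1)-I.min(-1)<30)&(d>0)&(abs(Y)<.03)&(X>.015)&(X<.12)&(W[...,2]>.062)&(W[...,2]<.125)
  print(cam,'catch',w.sum(), np.percentile(np.c_[X[w],W[...,2][w]],[2,50,98],0).round(4) if w.sum()>3 else '')
  save(im,f'pics/{cam}5.png')
  if cam=='side': save(cv2.resize(im[150:230,310:430],None,fx=6,fy=6,interpolation=cv2.INTER_CUBIC),'pics/s5c.png')
E
```

```text
time_s: 8.77
position: [0.6083, 0.1263, 0.0892]
tcp_rot: [0.272, 3.128, 0.002]
force: [-6.5, 0.8, 15.1]
width: 0.028
grip_force: 60.0
[0.60827359 0.12625341 0.08916443] [-6.52931208  0.79616065 15.08003584]
side -0.042 50 [0.0547 0.0681 0.071 ]
side -0.032 25 [0.07   0.071  0.0723]
side -0.02 31 [0.07   0.0711 0.0723]
side 0.01 5 [0.0696 0.0709 0.0802]
side 0.02 23 [0.0701 0.0711 0.0725]
side 0.03 9 [0.0695 0.0707 0.0716]
side catch 19 [[0.0294 0.0787]
 [0.0329 0.0827]
 [0.0653 0.1043]]
wrist -0.042 1470 [0.0548 0.0688 0.0706]
wrist -0.032 877 [0.0694 0.0702 0.071 ]
wrist -0.02 852 [0.0693 0.0702 0.0714]
wrist catch 3241 [[0.0421 0.0956]
 [0.047  0.1022]
 [0.0516 0.1085]]
```

View pics/s5c.png

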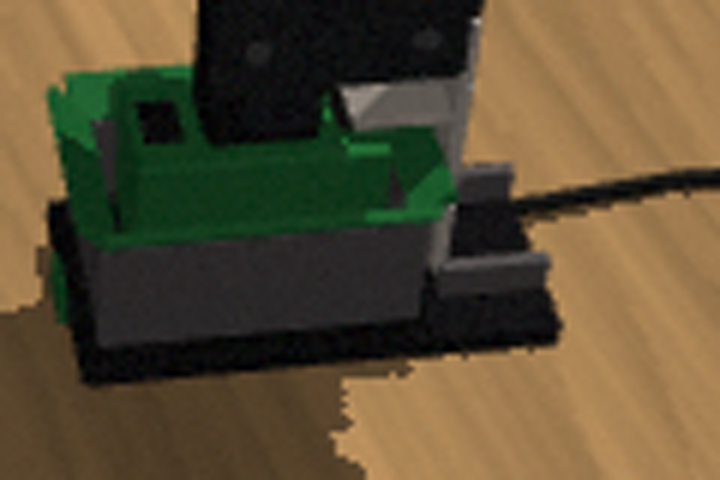

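The pack top reads 70–71 mm all along, which is fully home. The catch nose is at 29 mm, shut over it. Releasing and rising.

```bash
python3 -m inch '[[20,0,0,-1,0],[55,0,0,-1,0],[55,0,0,-1,0],[55,0,0,-1,0],[55,0,0,-1,0],[55,0,0,-1,0],[55,0,0,-1,0],[55,0,0,-1,0]]' 
python3 -m inch '[[55,0,0,-10,0],[55,0,0,-30,0],[55,0,0,-60,0],[55,0,0,-95,0],[55,0,0,-130,0],[55,0,0,-160,0],[55,0,0,-160,0],[55,0,0,-160,0]]'
python3 - <<'E'
from h import *
for cam in('wrist','side'):
  im,d,W,u,v=cloud(cam);I=im.astype(int)
  a=np.radians(-10);L=W[...,:2]-[.605,.1265];X=L@[np.cos(a),np.sin(a)];Y=L@[-np.sin(a),np.cos(a)]
  g=(I[...,1]>I[...,0]+20)&(I[...,1]>I[...,2]+15)&(d>0)&(abs(Y)<.016)&(W[...,2]>.05)&(W[...,2]<.1)
  for lo,hi in((-.037,-.028),(-.028,-.02),(.02,.03),(.03,.04)):
    z=W[...,2][g&(X>lo)&(X<hi)]
    if len(z)>3: print(cam,lo,len(z),np.percentile(z,[10,50,90]).round(4))
  w=(I.min(-1)>110)&(I.max(-1)-I.min(-1)<30)&(d>0)&(abs(Y)<.03)&(X>.015)&(X<.12)&(W[...,2]>.062)&(W[...,2]<.125)
  print(cam,'catch',w.sum(), np.percentile(np.c_[X[w],W[...,2][w]],[2,50,98],0).round(4) if w.sum()>3 else '')
save(cv2.resize(im[110:250,230:430],None,fx=4,fy=4),'pics/s6.png')
for r in pinpoint('side','orange_pack_grip'): print(r['score'],r['at'])
E
```

```text
time_s: 9.53
position: [0.6075, 0.1255, 0.0886]
tcp_rot: [0.273, 3.13, -0.0]
force: [0.1, 0.2, -0.4]
width: 0.0546
grip_force: 0.0
time_s: 10.2
position: [0.6086, 0.1257, 0.2514]
tcp_rot: [0.272, 3.125, 0.003]
force: [-0.4, -0.7, -0.5]
width: 0.0549
grip_force: 0.0
wrist -0.037 222 [0.0688 0.0698 0.0706]
wrist -0.028 200 [0.0689 0.0698 0.0708]
wrist 0.02 10 [0.069  0.0699 0.0705]
wrist catch 1830 [[0.0311 0.0818]
 [0.0459 0.1012]
 [0.0633 0.1127]]
side -0.037 33 [0.0693 0.0706 0.0716]
side -0.028 22 [0.0695 0.0705 0.0717]
side 0.02 26 [0.0699 0.0708 0.0726]
side 0.03 11 [0.0699 0.0703 0.071 ]
side catch 253 [[0.0303 0.0806]
 [0.0453 0.0996]
 [0.0644 0.1139]]
0.69 [0.4517, 0.0983, 0.0866]
```

View pics/s6.png

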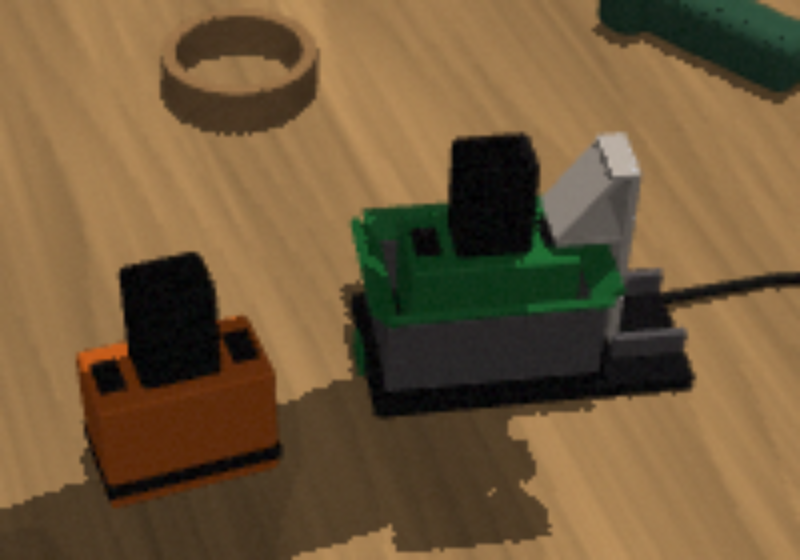

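The pack is seated level, the catch (570,215) is shut over it, the orange pack is where it was and the gripper is clear.

```bash
python3 -c "
from bench import ctrl
print(ctrl.job_done())"
```

```text
the job is handed in; nothing more can be done
None
```

The green pack sits fully home in the green dock with the white catch shut over it; I let go, left the orange pack where it stood, and handed the job in after about 10 s of robot time.

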